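Hang the hook-on tray on the slotted rack

ROBOT

A 7-joint arm with a two-finger parallel gripper is mounted at the origin on a cart in front of the work surface, level with it; the furniture and walls round the work are solid. World frame = base frame: x ahead of the robot, y to its left, z up, the work surface at z = 0. Lengths are in m, angles in rad, forces in N, time in s.
With the tool pointing down it reaches from about 0.425 to 0.925 m from the base axis. Payload 6.8 kg.
Tool frame: the origin (TCP) lies at the very end of the fingers, on their centre line; the grasp point (between the pads) lies 19 mm behind it; z points along the fingers, y is the line along which they close (so a half turn about z gives the same grasp; the last joint's range is limited). The gripper opens to 85 mm and grips with 20 to 120 N. Pads are 22 mm wide; open, the fingers measure 114 mm over their backs; the gripper's body (76 mm by 85 mm) begins 54 mm behind the grasp point. The pads swing forward as they close: fully open they stand 13 mm farther back than shut.
Start: joints at [1.09, 0.477, 0.022, 1.555, -0.011, 1.109, -0.083], TCP at [0.246, -0.629, 0.231] pointing down, gripper open.
Joint ranges: [-2.96, 2.96], [-0.34, 2.1], [-1.41, 1.46], [0.24, 2.44], [-1.37, 4.51], [0.17, 1.92], [-2.96, 2.96]. Speed limits (rad/s): [2.39, 2.39, 3.14, 3.14, 3.14, 3.14, 3.14].

INTERFACE

Orientations are given as a unit quaternion [w, x, y, z].
In Python, from station import get_obs, read_camera, hand_in gives the robot as it stands.
- The arm moves only by the tool arm_command, never from a script. Its argument "commands" is one flat list of numbers, 7 for each row, row after row: the shift along the tool's x, y, z in m, then the turn, a rotation vector about the tool's x, y, z in degrees, then the opening, from 0 (shut) to 1 (fully open). In form: [tx, ty, tz, rx, ry, rz, fingers, tx, ty, tz, rx, ry, rz, fingers, ...]. A call has 1 to 8 rows; each row is the pose to reach, as a shift and turn from the pose commanded when the call began, along the tool's axes at that moment; what a row does not reach only later rows make up. A row lasts 1/10 s, in which the tool goes at most 50 mm and 8.59 degrees, less where a joint would pass 70% of its speed; a pose out of reach is approached as far as the arm can. A call with a gripper value outside its range is refused whole. The fingers move at their own pace and stop on an object; "force" is the grip in N (left out, the last holds). Time passes only in rows, so rows that repeat a pose let the fingers close. It gives the time, the measured TCP pose, the force, the opening and the grip force at its end, in the units of the state.
- get_obs(): the state, without advancing time (a new reading comes with each control period).
- read_camera(name): name is "scene" or "top" or "wrist"; returns a dict with "img" (400x640x3 uint8, red, green, blue), "camera_matrix" (3x3 intrinsics, pixels), "pose" (4x4, takes a point from camera to world coordinates). Camera axes: x right, y down, z forward; pixel columns grow to the right and rows downward; lengths in m; the calibration is good to about 2 mm. The wrist camera is an equidistant fisheye: a pixel r from the principal point sees the ray r / f radians off the axis. A picture is of the moment at which its call begins. There is no depth.
- hand_in(): hands the job in; it is judged then, once.
The state is a dict: "t": time; "q": joint angles; "joint_vel": joint speeds; "joint_torque": joint torques, N m; "eef_pos": TCP position; "tool_rot": TCP orientation; "contact_force": force on the tool from outside, world axes, zero at the start; "torque": the same for the moment, N m; "gripper_width": opening from 0.0 (shut) to 1.0 (fully open); "grasp_force": force on a finger pad.
Only numpy, scipy, OpenCV 4.12 (cv2) and the standard library are available. Lean on these libraries where they do the work, as an engineer would, in place of code of your own. Each camera call takes 0.05 s, during which the arm holds its last target. There are 200 camera calls.

TASK

Hang the loose grey hook-on tray on the free upper pair of slots of the slotted rack: put its two rear tabs through the slots, then push it down until it is fully home and the spring catch has snapped over. Let go of it and leave the other things on the worktop where they are.

Things in the scene. Friction and masses are not known exactly. Their poses are not given: they have to be found in the camera images.
- tray_grip (a point): Grip point of the loose grey hook-on tray: middle of its upright grip tab, 60 mm above the tray's underside. The tab is 12 mm thick (y), 50 mm long (x), its top 18 mm above this point; grip it with the fingers closing along y. Axes: x from the tray's low front to its tall back plate, y along the back plate, z up. The back plate's rear face is 45 mm off in +x.
- tray: The whole loose tray, sheet metal, 0.25 kg, standing upright: 90 mm deep (x), 110 mm wide (y), walls 26 mm, back plate 66 mm high and 6 mm thick. Origin at the centre of its underside, 60 mm under tray_grip, same axes. A rounded bead 3 mm high across the middle of the rear face, 30 mm above the underside, works the catch.
- tray_tabs (a point): On the tray's rear face (45 mm in +x of, 10 mm below tray_grip, same axes), midway between the two tabs, level with the underside of their necks. Tabs at y = +-36 mm, 8 mm wide: a neck 8 mm high running back, then a lip hanging to 13 mm below this point; 14 mm from face to back. Gap between face and lip 7 mm at the neck, 9 mm at the foot.
- upper_seat (a point): Where tray_tabs must end up: on the front face of the rack's uprights, midway between them, at the lower edge of the upper slots, 200 mm above the worktop. Axes: x into the rack (tabs go in this way), y along its front, z up. Slots at y = +-36 mm, 14 mm wide, 30 mm high (upward from here). Tabs pass with tray_tabs 14 to 21 mm (best 17) above this point.
- rack: The slotted rack, fixed: two aluminium uprights 30 mm wide, 246 mm tall with black caps, front sheet 4 mm thick, hollow behind, on a dark base plate 130x150x10 mm; an identical tray, part of the rack, hangs in the lower slots, its top 27 mm below the home tray's underside. Origin on the worktop, 200 mm under upper_seat, same axes.
- catch (a joint): Rounded spring catch between the uprights, 14 mm below upper_seat; slides in +x, 0 = out (2 mm proud of the uprights' front), at most 0.009 m. The arriving back plate pushes it in with about 4 N; then the tray's bead must be forced down past it with roughly 5 to 15 N, and it springs out again over the bead to hold the tray down.
- beaker: Bystander, not to be disturbed: clear glass beaker, 66 mm wide, 85 mm tall; origin at the centre of its underside.
- tub: Bystander, not to be disturbed: round white tub with a dark lid, 66 mm wide, 75 mm tall; origin at the centre of its underside.
- timer: Bystander, not to be disturbed: flat white timer with keys, 62x68x20 mm; origin at the centre of its underside.
- carton: Bystander, not to be disturbed: small white carton, 55x75x50 mm; origin at the centre of its underside.
- small_tub: Bystander, not to be disturbed: round white tub with a blue lid, 54 mm wide, 48 mm tall; origin at the centre of its underside.
Things that resemble listed ones, but are neither listed nor needed, are in the scene too. Several things have the shape of the rack; the one meant has the colours described above.

How it is judged:
At the end, for the whole second after the job is handed in: The tray hangs on the upper slots: tray_tabs within 3 mm above and 4 mm below upper_seat, at most 5.5 mm in front of the uprights and 6 mm to either side, level and square to the rack within 0.1 rad, at rest (x of tray_tabs in the frame of upper_seat between -0.0055 and 0.002 m and y of tray_tabs in the frame of upper_seat between -0.006 and 0.006 m and z of tray_tabs in the frame of upper_seat between -0.004 and 0.003 m and angle between tray_tabs's own z axis and vertical below 0.1 rad and angle between the x axis of tray_tabs and the x axis of upper_seat, either way round below 0.1 rad and linear speed of tray below 0.02 m/s); the robot touches nothing.
It fails at once if a bystander (beaker) is shoved more than 30 mm or tipped over (distance of beaker from where it was at the start of the episode above 0.03 m or angle between beaker's own z axis and vertical above 0.6 rad).
It fails at once if a bystander (tub) is shoved more than 30 mm or tipped over (distance of tub from where it was at the start of the episode above 0.03 m or angle between tub's own z axis and vertical above 0.6 rad).
It fails at once if a bystander (timer) is shoved more than 30 mm or tipped over (distance of timer from where it was at the start of the episode above 0.03 m or angle between timer's own z axis and vertical above 0.6 rad).
It fails at once if a bystander (carton) is shoved more than 30 mm or tipped over (distance of carton from where it was at the start of the episode above 0.03 m or angle between carton's own z axis and vertical above 0.6 rad).
It fails at once if a bystander (small tub) is shoved more than 30 mm or tipped over (distance of small_tub from where it was at the start of the episode above 0.03 m or angle between small_tub's own z axis and vertical above 0.6 rad).
It also fails if it takes over 46 s, if anything falls off the work surface, if the arm or the gripper's body presses on something with over 40 N, if the wrist force passes 120 N, or if a joint passes its speed limit or range.

## Working session

There is one attempt and no reset: what is moved stays moved. The work goes in short steps, Python scripts to look and compute and a tool call to move; the robot and the scene stay as the last step left them, time stands still between calls to the robot, and variables do not carry over. Pictures are saved under pics/ and viewed, at most 10 in all, crops included, and the job is handed in when it is done.

Besides the shell and the picture viewer there is one more tool, called after "Emit:" as name(argument=value, ...) on one line, values as JSON. arm_command: Moves the arm, as the interface text tells. Its arguments: {"type":"object","properties":{"commands":{"type":"array","items":{"type":"number"}},"force":{"type":"number"}},"required":["commands"]}

```bash
mkdir -p pics; python3 - <<'E'
from station import *
import cv2,numpy as np
for n in("scene","top"):
    c=read_camera(n);cv2.imwrite(f"pics/{n}0.png",c["img"][:,:,::-1]);np.savez(f"{n}0.npz",**c)
    print(n,c["camera_matrix"].round(1).tolist(),c["pose"].round(3).tolist())
o=get_obs();print(o["t"],o["eef_pos"],o["tool_rot"],o["gripper_width"])
E
```

```text
scene [[382.0, 0.0, 318.1], [0.0, 382.0, 206.1], [0.0, 0.0, 1.0]] [[-0.62, -0.367, 0.693, -0.479], [-0.784, 0.304, -0.541, 0.85], [-0.012, -0.879, -0.476, 0.821], [0.0, 0.0, 0.0, 1.0]]
top [[479.0, 0.0, 321.6], [0.0, 479.0, 191.5], [0.0, 0.0, 1.0]] [[0.081, -0.976, 0.2, 0.216], [-0.997, -0.08, 0.013, 0.071], [0.003, -0.201, -0.98, 1.634], [0.0, 0.0, 0.0, 1.0]]
0.1 [ 0.24564204 -0.62814031  0.2304124 ] [-8.00672930e-04  9.82675283e-01  1.85333755e-01 -2.17457358e-04] 0.9969563769931373
```

View pics/scene0.png

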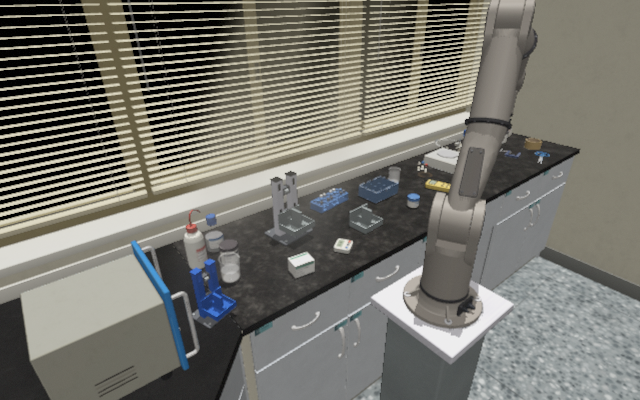

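View pics/top0.png

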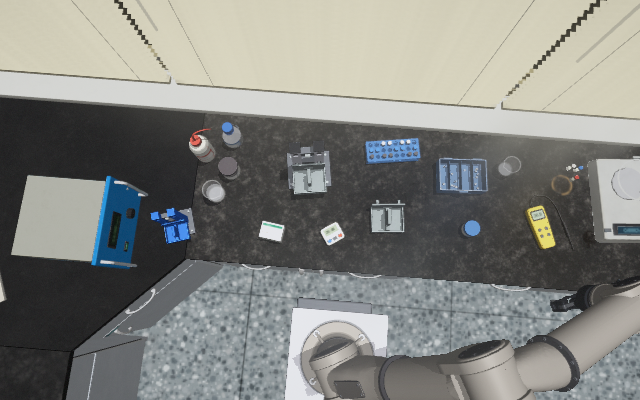

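The top view shows the loose tray near pixel (388,217) and the rack with its hung tray near (309,170). A blue rack decoy stands at (175,225).

```bash
python3 - <<'E'
import cv2,numpy as np
a=cv2.imread("pics/top0.png")[135:255,275:435];b=cv2.imread("pics/scene0.png")[165:250,255:395]
a=cv2.resize(a,(800,600),interpolation=cv2.INTER_CUBIC);cv2.imwrite("pics/tc.png",a)
cv2.imwrite("pics/sc.png",cv2.resize(b,(784,476),interpolation=cv2.INTER_CUBIC))
E
```

```text
(no output)
```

View pics/tc.png

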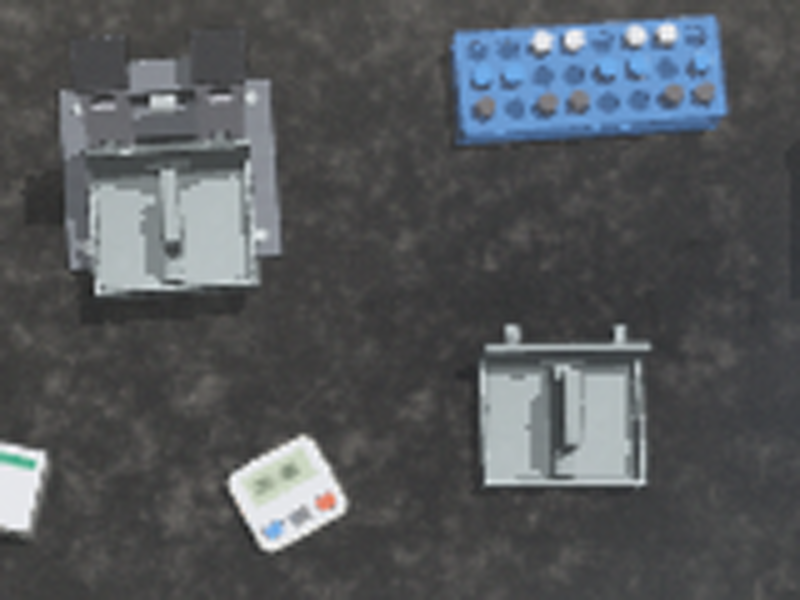

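View pics/sc.png

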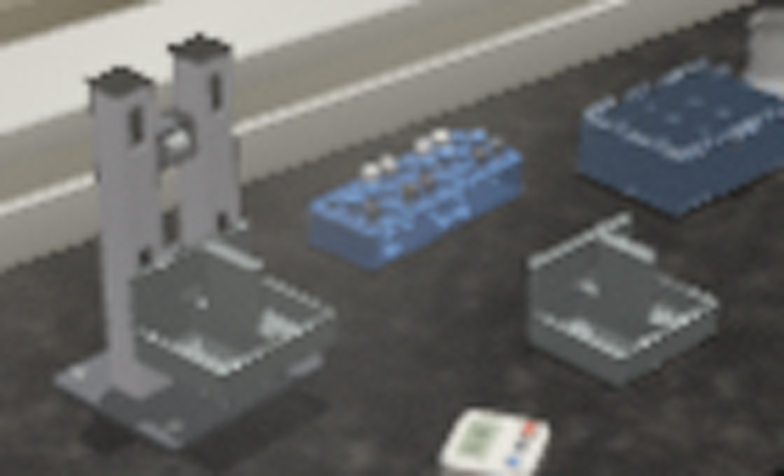

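Crop scale is 5. Tray: back-plate top runs (485,347) to (650,347), and the wall front edge (484,486) to (646,486). Rack: base corners are (60,92), (270,80), (282,253), (70,270); cap front corners are (72,88) and (246,80).

```bash
cat > h.py <<'E'
import numpy as np,cv2
from scipy.spatial.transform import Rotation as R
def ray(c,p):
    K=c["camera_matrix"];d=np.array([(p[0]-K[0,2])/K[0,0],(p[1]-K[1,2])/K[1,1]])
    if c.get("fish"):
        r=np.hypot(*d);v=np.array([*(d/r*np.sin(r)),np.cos(r)]) if r>0 else np.array([0,0,1.])
    else: v=np.array([*d,1])
    return c["pose"][:3,3],c["pose"][:3,:3]@v
def onz(c,p,z):
    o,v=ray(c,p);return o+v*(z-o[2])/v[2]
def proj(c,P):
    K=c["camera_matrix"];v=c["pose"][:3,:3].T@(np.asarray(P)-c["pose"][:3,3])
    if c.get("fish"):
        th=np.arctan2(np.hypot(v[0],v[1]),v[2]);d=v[:2]/np.hypot(v[0],v[1])*th
    else: d=v[:2]/v[2]
    return d*[K[0,0],K[1,1]]+K[:2,2]
def tool(o):
    w,x,y,z=o["tool_rot"];return np.array(o["eef_pos"]),R.from_quat([x,y,z,w])
E
python3 - <<'E'
from h import *
c=dict(np.load("top0.npz"))
f=lambda x,y,z:onz(c,(275+(x+.5)/5-.5,135+(y+.5)/5-.5),z)
def s(n,z,*ps):
    for p in ps:print(n,p,f(*p,z).round(4))
s("platetop",.066,(485,347),(650,347));s("wallfront",.026,(484,487),(646,487));s("tab",.078,(566,365),(583,365),(568,450))
s("base",.01,(60,92),(270,80),(282,253),(70,270));s("capfront",.246,(72,88),(128,88),(190,82),(246,80));s("capback",.246,(72,38),(246,30))
s("hungplate",.169-.066-.0,(85,155),(248,145))
E
```

```text
platetop (485, 347) [ 0.5073 -0.0775  0.066 ]
platetop (650, 347) [ 0.5163 -0.187   0.066 ]
wallfront (484, 487) [ 0.419  -0.0864  0.026 ]
wallfront (646, 487) [ 0.4279 -0.1953  0.026 ]
tab (566, 365) [ 0.4974 -0.1303  0.078 ]
tab (583, 365) [ 0.4983 -0.1415  0.078 ]
tab (568, 450) [ 0.4412 -0.1347  0.078 ]
base (60, 92) [0.6752 0.2263 0.01  ]
base (270, 80) [0.696  0.0797 0.01  ]
base (282, 253) [0.5723 0.0617 0.01  ]
base (70, 270) [0.5483 0.2072 0.01  ]
capfront (72, 88) [0.6115 0.1968 0.246 ]
capfront (128, 88) [0.6142 0.1632 0.246 ]
capfront (190, 82) [0.621  0.1264 0.246 ]
capfront (246, 80) [0.6251 0.0929 0.246 ]
capback (72, 38) [0.6427 0.1998 0.246 ]
capback (246, 30) [0.6564 0.0954 0.246 ]
hungplate (85, 155) [0.6073 0.1969 0.103 ]
hungplate (248, 145) [0.6229 0.0902 0.103 ]
```

```bash
cat >> h.py <<'E'
def go(P,yaw,o):
    "shift (mm) and turn (deg) in tool axes to a tool-down pose with tool x at yaw (deg)"
    p,r=tool(o);t=R.from_euler("z",yaw,degrees=True)*R.from_euler("x",180,degrees=True)
    print("shift",(r.inv().apply(np.array(P)-p)*1000).round(1),"turn",(r.inv()*t).as_rotvec(degrees=True).round(2))
E
python3 - <<'E'
from h import *
from station import *
o=get_obs();go([.467,-.136,.20],4.7,o)
E
```

```text
shift [ 385.4 -377.7   31. ] turn [-0.09  0.02 16.66]
```

Emit:
arm_command(commands=[0.048,-0.047,0.004,0,0,2,1,0.096,-0.094,0.008,0,0,4,1,0.144,-0.141,0.012,0,0,6,1,0.19,-0.188,0.016,0,0,8,1,0.24,-0.235,0.02,0,0,10,1,0.288,-0.282,0.024,0,0,12,1,0.336,-0.33,0.028,0,0,14,1,0.385,-0.378,0.031,0,0,16.7,1])

```text
t: 0.9
eef_pos: [0.4096, -0.2624, 0.2076]
tool_rot: [0.0, 0.999, 0.04, -0.0]
contact_force: [1.2, -0.3, 0.3]
gripper_width: 1.002
grasp_force: 0.0
```

```bash
python3 - <<'E'
from h import *
from station import *
o=get_obs();print(o["t"],o["eef_pos"]);go([.467,-.136,.20],4.7,o)
E
```

```text
0.9 [ 0.40958411 -0.26238659  0.20762565]
shift [  67.3 -121.4    7.6] turn [ 0.    0.01 -0.14]
```

Emit:
arm_command(commands=[0.067,-0.121,0.008,0,0,0,1,0.067,-0.121,0.008,0,0,0,1,0.067,-0.121,0.008,0,0,0,1,0.067,-0.121,0.008,0,0,0,1,0.067,-0.121,0.008,0,0,0,1,0.067,-0.121,0.008,0,0,0,1,0.067,-0.121,0.008,0,0,0,1])

```text
t: 1.6
eef_pos: [0.4657, -0.1399, 0.1997]
tool_rot: [0.0, 0.999, 0.039, -0.0]
contact_force: [-0.7, -0.6, -1.1]
gripper_width: 1.0
grasp_force: 0.0
```

```bash
python3 - <<'E'
from h import *
from station import *
c=read_camera("wrist");o=get_obs();cv2.imwrite("pics/w1.png",c["img"][:,:,::-1]);np.savez("w1.npz",fish=True,**c)
print(o["t"],o["eef_pos"],c["camera_matrix"].tolist(),c["pose"].round(4).tolist());go([.467,-.136,.20],4.7,o)
E
```

```text
1.65 [ 0.46577505 -0.1397153   0.19977037] [[309.70691628693146, 0.0, 321.10983904494344], [0.0, 309.70691628693146, 197.01425059885966], [0.0, 0.0, 1.0]] [[0.0779, -0.9596, -0.2703, 0.5343], [-0.997, -0.0748, -0.0219, -0.1352], [0.0008, 0.2712, -0.9625, 0.3421], [0.0, 0.0, 0.0, 1.0]]
shift [ 1.5 -3.6 -0.2] turn [ 0.02  0.02 -0.19]
```

View pics/w1.png

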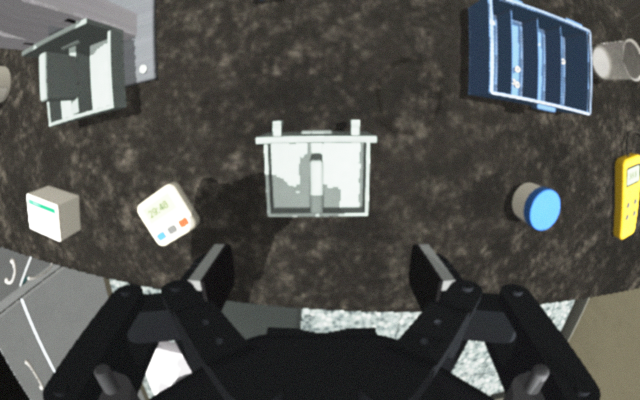

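The tray is centred at about pixel (317,180). Its plate top lies at rows 134–142, columns 256–377, and the grip tab spans columns 310–323, rows 153–213. I'll measure the edges more precisely.

```bash
python3 - <<'E'
from h import *
c=dict(np.load("w1.npz"));g=cv2.cvtColor(c["img"],cv2.COLOR_RGB2GRAY).astype(int)
for r in(158,166,174):print(r,g[r,304:330].tolist())
for x in(268,290,300,340,365):print("col",x,g[128:148,x].tolist())
for r in(137,139):print("row",r,g[r,250:264].tolist(),g[r,368:384].tolist())
for x in(285,345):print("front col",x,g[204:222,x].tolist())
print("tab col",g[146:160,316].tolist(),g[176:218,316].tolist())
E
```

```text
158 [172, 173, 172, 172, 171, 158, 128, 101, 95, 102, 98, 93, 97, 98, 102, 105, 93, 124, 196, 241, 247, 248, 247, 247, 248, 247]
166 [173, 176, 175, 175, 172, 181, 200, 227, 240, 243, 244, 244, 245, 245, 247, 245, 239, 229, 217, 227, 243, 246, 247, 246, 246, 246]
174 [172, 172, 171, 172, 173, 176, 197, 226, 241, 244, 244, 245, 247, 246, 247, 245, 239, 230, 222, 230, 243, 247, 247, 246, 248, 247]
col 268 [48, 48, 48, 53, 67, 85, 93, 110, 163, 222, 243, 246, 246, 242, 231, 191, 142, 127, 133, 140]
col 290 [49, 47, 47, 60, 83, 84, 96, 144, 213, 239, 244, 245, 244, 239, 218, 205, 229, 242, 245, 245]
col 300 [53, 57, 60, 77, 103, 107, 99, 146, 215, 241, 243, 244, 241, 234, 224, 235, 245, 247, 246, 246]
col 340 [29, 21, 48, 59, 77, 85, 95, 151, 224, 241, 243, 240, 239, 226, 213, 235, 246, 247, 248, 247]
col 365 [50, 50, 60, 69, 82, 88, 99, 154, 217, 241, 244, 242, 241, 233, 186, 133, 110, 110, 109, 115]
row 137 [51, 54, 53, 54, 70, 113, 170, 192, 194, 197, 204, 205, 208, 211] [243, 241, 242, 242, 242, 243, 241, 240, 201, 127, 72, 64, 63, 63, 69, 69]
row 139 [51, 53, 52, 63, 97, 169, 235, 246, 246, 246, 246, 247, 246, 245] [244, 243, 243, 244, 244, 244, 243, 241, 214, 135, 78, 67, 67, 68, 71, 74]
front col 285 [170, 170, 161, 130, 99, 86, 78, 83, 91, 127, 149, 157, 136, 81, 41, 37, 37, 37]
front col 345 [247, 246, 230, 173, 117, 91, 95, 96, 137, 209, 239, 225, 162, 92, 68, 61, 59, 53]
tab col [246, 246, 246, 246, 246, 244, 226, 166, 110, 97, 96, 92, 97, 119] [245, 245, 246, 245, 246, 246, 246, 245, 246, 246, 247, 246, 246, 246, 245, 245, 245, 244, 236, 206, 169, 163, 163, 166, 169, 163, 170, 168, 168, 172, 170, 169, 168, 166, 170, 161, 161, 176, 209, 217, 182, 120]
```

```bash
python3 - <<'E'
from h import *
from station import *
c=dict(np.load("w1.npz"))
L=onz(c,(255,136.2),.066);M1=onz(c,(300,135.6),.066);Rr=onz(c,(376.8,135.2),.066)
t=[onz(c,p,.078) for p in((316.3,166),(316.3,174),(316.2,195.5))]
f=[onz(c,p,.026) for p in((264.5,216.7),(370.5,216.7))]
for p in[L,M1,Rr]+t+f:print(p.round(4))
d=L-Rr;y=np.arctan2(-d[0],d[1]);print("len",np.hypot(*d[:2]),"yaw",np.degrees(y))
x=np.array([np.cos(y),np.sin(y),0]);print("plate-based grip",((L+Rr)/2-.045*x).round(4))
go([*((L+Rr)/2-.045*x)[:2],.10],np.degrees(y),get_obs())
E
```

```text
[ 0.5089 -0.0776  0.066 ]
[ 0.5119 -0.1184  0.066 ]
[ 0.5181 -0.1868  0.066 ]
[ 0.4876 -0.1349  0.078 ]
[ 0.4805 -0.1354  0.078 ]
[ 0.4612 -0.1368  0.078 ]
[ 0.4184 -0.0825  0.026 ]
[ 0.4275 -0.1979  0.026 ]
len 0.10957989210892212 yaw 4.8119633353667925
plate-based grip [ 0.4687 -0.136   0.066 ]
shift [ 3.2 -3.5 99.8] turn [ 0.02  0.02 -0.3 ]
```

Emit:
arm_command(commands=[0.003,-0.0035,0.05,0,0,-0.3,1,0.003,-0.0035,0.09,0,0,-0.3,1,0.003,-0.0035,0.12,0,0,-0.3,1,0.003,-0.0035,0.14,0,0,-0.3,1,0.003,-0.0035,0.153,0,0,-0.3,1,0.003,-0.0035,0.159,0,0,-0.3,1,0.003,-0.0035,0.159,0,0,-0.3,1,0.003,-0.0035,0.159,0,0,-0.3,1])

```text
t: 2.45
eef_pos: [0.4698, -0.1349, 0.0417]
tool_rot: [0.0, 0.999, 0.043, 0.001]
contact_force: [0.7, 0.0, -0.5]
gripper_width: 1.001
grasp_force: 0.0
```

Emit:
arm_command(commands=[0,0,0,0,0,0,0,0,0,0,0,0,0,0,0,0,0,0,0,0,0,0,0,0,0,0,0,0,0,0,0,0,0,0,0,0,0,0,0,0,0,0,0,0,0,0,0,0,0], force=80)

```text
t: 3.15
eef_pos: [0.4692, -0.1346, 0.041]
tool_rot: [0.0, 0.999, 0.043, 0.0]
contact_force: [-1.4, -0.5, 3.3]
gripper_width: 0.127
grasp_force: 78.1
```

```bash
python3 - <<'E'
from h import *
from station import *
o=get_obs();print(o["t"],o["eef_pos"],o["gripper_width"],o["grasp_force"],o["contact_force"]);go([.4687,-.136,.041],4.8,o)
E
```

```text
3.15 [ 0.469154   -0.13463909  0.04101729] 0.12744975264192293 78.11251044273376 [-1.35466857 -0.53701153  3.33595009]
shift [-0.6  1.3  0. ] turn [ 0.01 -0.01  0.16]
```

Emit:
arm_command(commands=[0,0,-0.03,0,0,0,0,0,0,-0.07,0,0,0,0,0,0,-0.11,0,0,0,0,0,0,-0.145,0,0,0,0,0,0,-0.165,0,0,0,0,0,0,-0.169,0,0,0,0,0,0,-0.169,0,0,0,0])

```text
t: 3.85
eef_pos: [0.4688, -0.1346, 0.2095]
tool_rot: [0.0, 0.999, 0.043, -0.0]
contact_force: [-0.9, 0.8, -2.1]
gripper_width: 0.128
grasp_force: 78.3
```

```bash
python3 - <<'E'
from h import *
from station import *
o=get_obs();print(o["t"],o["eef_pos"],o["contact_force"]);go([.515,.130,.21],8,o)
E
```

```text
3.85 [ 0.46876116 -0.13460307  0.20946431] [-0.86105424  0.77604785 -2.06622887]
shift [  68.9 -259.6   -0.6] turn [ 0.01  0.   -3.05]
```

Emit:
arm_command(commands=[0.007,-0.026,0,0,0,-0.5,0,0.018,-0.065,0,0,0,-1,0,0.029,-0.11,0,0,0,-1.5,0,0.04,-0.155,0,0,0,-2,0,0.053,-0.2,0,0,0,-2.5,0,0.064,-0.24,0,0,0,-3,0,0.069,-0.26,0,0,0,-3,0,0.069,-0.26,0,0,0,-3,0])

```text
t: 4.65
eef_pos: [0.514, 0.1346, 0.2076]
tool_rot: [-0.001, 0.997, 0.073, -0.002]
contact_force: [0.9, -0.6, -3.3]
gripper_width: 0.129
grasp_force: 78.4
```

Emit:
arm_command(commands=[0,0,0,0,0,0,0,0,0,0,0,0,0,0,0,0,0,0,0,0,0])

```text
t: 4.95
eef_pos: [0.5151, 0.1287, 0.2092]
tool_rot: [0.0, 0.998, 0.068, -0.001]
contact_force: [-0.6, -0.0, -1.9]
gripper_width: 0.127
grasp_force: 78.4
```

```bash
python3 - <<'E'
from h import *
from station import *
c=read_camera("wrist");s=read_camera("scene");o=get_obs();cv2.imwrite("pics/w2.png",c["img"][:,:,::-1]);np.savez("w2.npz",fish=True,**c);np.savez("s2.npz",**s)
cv2.imwrite("pics/s2.png",s["img"][:,:,::-1])
print(o["t"],o["eef_pos"],c["pose"].round(4).tolist());go([.515,.130,.21],8,o)
E
```

```text
5.05 [0.51527883 0.12925109 0.20963662] [[0.1357, -0.9535, -0.2693, 0.5833], [-0.9908, -0.1303, -0.038, 0.1374], [0.0012, 0.272, -0.9623, 0.3515], [0.0, 0.0, 0.0, 1.0]]
shift [-0.2 -0.8 -0.4] turn [ 0.02  0.02 -0.14]
```

View pics/w2.png

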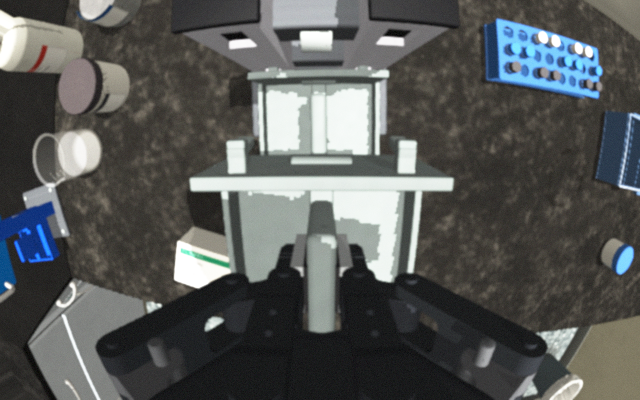

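```bash
python3 - <<'E'
import cv2
a=cv2.imread("pics/w2.png")[0:200,165:465]
cv2.imwrite("pics/w2c.png",cv2.resize(a,(800,533),interpolation=cv2.INTER_CUBIC))
E
```

```text
(no output)
```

View pics/w2c.png

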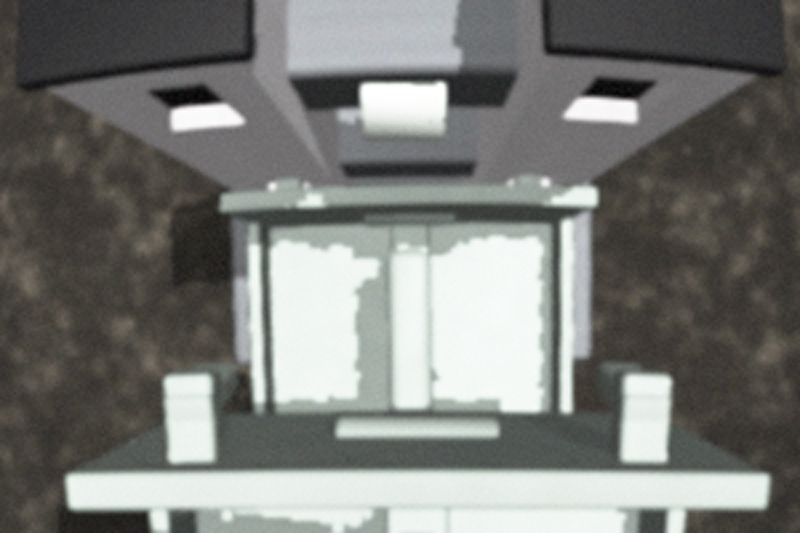

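The crop (×2.667, offset 165) shows the upper slots' lower front edges at (172–245, 131–125) left and (563–638, 119–124) right. The tab tops span x 165–213 and 621–669, y 376–461.

```bash
python3 - <<'E'
from h import *
c=dict(np.load("w2.npz"));k=8/3
f=lambda x,y,z:onz(c,(165+(x+.5)/k-.5,(y+.5)/k-.5),z)
p,r=np.array([.51528,.12925,.20964]),None
def s(n,z,*ps):
    for q in ps:print(n,q,f(*q,z).round(4))
s("slotlow",.2,(172,131),(245,125),(563,119),(638,124));s("slothigh",.23,(150,91),(215,88),(590,80),(655,80))
s("cap",.246,(250,55),(548,48),(22,87),(782,73))
s("tab front",.2267,(165,461),(214,461),(621,461),(669,461));s("tab rear",.2267,(165,376),(212,376),(622,376),(671,376))
s("plate",.226-.0+.0,(66,473),(769,473))
s("catch",.186,(361,135),(445,135))
a=(f(172,131,.2)+f(245,125,.2))/2;b=(f(563,119,.2)+f(638,124,.2))/2;d=a-b
print("slots mid",(a+b)/2,"sep",np.hypot(*d[:2]),"yaw",np.degrees(np.arctan2(-d[0],d[1])))
a=(f(165,461,.2267)+f(214,461,.2267))/2;b=(f(621,461,.2267)+f(669,461,.2267))/2;d=a-b
print("tabs mid",(a+b)/2,"sep",np.hypot(*d[:2]),"yaw",np.degrees(np.arctan2(-d[0],d[1])))
a=(f(150,91,.23)+f(215,88,.23))/2;b=(f(590,80,.23)+f(655,80,.23))/2;print("hi mid",(a+b)/2)
E
```

```text
slotlow (172, 131) [0.6103 0.1868 0.2   ]
slotlow (245, 125) [0.6122 0.1729 0.2   ]
slotlow (563, 119) [0.6209 0.1155 0.2   ]
slotlow (638, 124) [0.6229 0.1015 0.2   ]
slothigh (150, 91) [0.6112 0.1815 0.23  ]
slothigh (215, 88) [0.612  0.1713 0.23  ]
slothigh (590, 80) [0.6204 0.1166 0.23  ]
slothigh (655, 80) [0.6227 0.1068 0.23  ]
cap (250, 55) [0.6131 0.1629 0.246 ]
cap (548, 48) [0.6189 0.1253 0.246 ]
cap (22, 87) [0.6081 0.195  0.246 ]
cap (782, 73) [0.6235 0.0931 0.246 ]
tab front (165, 461) [0.5537 0.1736 0.2267]
tab front (214, 461) [0.5546 0.1655 0.2267]
tab front (621, 461) [0.5633 0.1022 0.2267]
tab front (669, 461) [0.5645 0.0943 0.2267]
tab rear (165, 376) [0.5672 0.1746 0.2267]
tab rear (212, 376) [0.568  0.167  0.2267]
tab rear (622, 376) [0.5765 0.1045 0.2267]
tab rear (671, 376) [0.5779 0.0966 0.2267]
plate (66, 473) [0.5494 0.1911 0.226 ]
plate (769, 473) [0.5652 0.076  0.226 ]
catch (361, 135) [0.6149 0.1527 0.186 ]
catch (445, 135) [0.6171 0.1363 0.186 ]
slots mid [0.61657956 0.14418042 0.2       ] sep 0.07214618019972294 yaw 8.531174232275392
tabs mid [0.5590269  0.13388426 0.2267    ] sep 0.07194980266592066 yaw 7.785211776510809
hi mid [0.61657522 0.14407642 0.23      ]
```

```bash
python3 - <<'E'
from h import *
from station import *
go([.5185,.1296,.208],8.5,get_obs())
E
```

```text
shift [3.2 0.1 1.6] turn [ 0.02  0.02 -0.64]
```

Emit:
arm_command(commands=[0.003,0,0.0015,0,0,-0.6,0,0.003,0,0.0015,0,0,-0.6,0,0.003,0,0.0015,0,0,-0.6,0,0.003,0,0.0015,0,0,-0.6,0,0.003,0,0.0015,0,0,-0.6,0])

```text
t: 5.55
eef_pos: [0.5183, 0.1309, 0.2084]
tool_rot: [-0.0, 0.997, 0.075, 0.0]
contact_force: [-0.2, 0.3, -1.8]
gripper_width: 0.132
grasp_force: 78.4
```

```bash
python3 - <<'E'
from h import *
from station import *
o=get_obs();print(o["contact_force"]);go([.5729,.1377,.208],8.5,o)
E
```

```text
[-0.23824789  0.33168164 -1.79902856]
shift [55.   1.4  0.4] turn [ 0.   -0.    0.06]
```

Insert most of the way, stopping just short of contact, then check.

Emit:
arm_command(commands=[0.008,0.0013,0,0,0,0,0,0.016,0.0013,0,0,0,0,0,0.024,0.0013,0,0,0,0,0,0.032,0.0013,0,0,0,0,0,0.039,0.0013,0,0,0,0,0,0.045,0.0013,0,0,0,0,0,0.05,0.0013,0,0,0,0,0,0.05,0.0013,0,0,0,0,0])

```text
t: 6.35
eef_pos: [0.5685, 0.1371, 0.2082]
tool_rot: [-0.0, 0.997, 0.075, 0.0]
contact_force: [-0.6, -0.6, -1.5]
gripper_width: 0.131
grasp_force: 78.4
```

```bash
python3 - <<'E'
from h import *
from station import *
c=read_camera("wrist");cv2.imwrite("pics/w3.png",cv2.resize(c["img"][0:200,165:465,::-1],(800,533),interpolation=cv2.INTER_CUBIC))
o=get_obs();print(o["contact_force"],o["torque"]);go([.5729,.1377,.208],8.5,o)
E
```

```text
[-0.65523898  0.96598226 -1.98566842] [ 0.00752746  0.01430951 -0.01258033]
shift [4.9 0.1 0.2] turn [-0.    0.01  0.06]
```

View pics/w3.png

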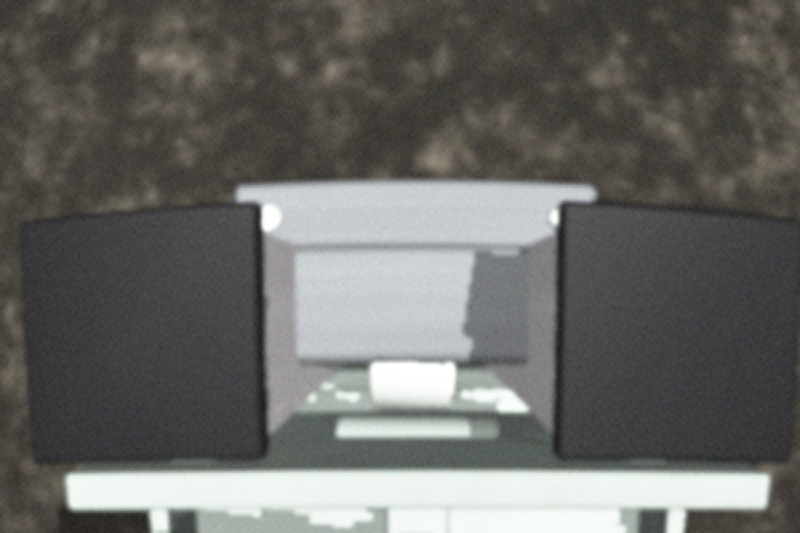

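The tabs are entering the slots with no force. Push in the rest of the way.

Emit:
arm_command(commands=[0.002,0,0,0,0,0,0,0.004,0,0,0,0,0,0,0.005,0,0,0,0,0,0,0.005,0,0,0,0,0,0,0.005,0,0,0,0,0,0])

```text
t: 6.9
eef_pos: [0.5724, 0.1376, 0.2083]
tool_rot: [0.0, 0.997, 0.075, -0.0]
contact_force: [-3.1, 0.1, 1.0]
gripper_width: 0.129
grasp_force: 78.7
```

Emit:
arm_command(commands=[0.0005,0,0.003,0,0,0,0,0.0005,0,0.006,0,0,0,0,0.0005,0,0.009,0,0,0,0,0.0005,0,0.011,0,0,0,0,0.0005,0,0.011,0,0,0,0])

```text
t: 7.4
eef_pos: [0.5726, 0.1378, 0.1966]
tool_rot: [0.0, 0.997, 0.075, -0.001]
contact_force: [-4.3, -1.1, -0.6]
gripper_width: 0.129
grasp_force: 79.0
```

Emit:
arm_command(commands=[0.0005,0,0.002,0,0,0,0,0.0005,0,0.004,0,0,0,0,0.0005,0,0.006,0,0,0,0,0.0005,0,0.007,0,0,0,0,0.0005,0,0.007,0,0,0,0])

```text
t: 7.9
eef_pos: [0.5735, 0.1377, 0.1909]
tool_rot: [0.0, 0.997, 0.075, -0.0]
contact_force: [-8.7, -1.7, 7.0]
gripper_width: 0.128
grasp_force: 80.0
```

Emit:
arm_command(commands=[0,0,0.001,0,0,0,0,0,0,0.002,0,0,0,0,0,0,0.003,0,0,0,0,0,0,0.003,0,0,0,0,0,0,0.003,0,0,0,0])

```text
t: 8.4
eef_pos: [0.5734, 0.1377, 0.1907]
tool_rot: [0.001, 0.997, 0.074, 0.0]
contact_force: [-18.1, -4.6, 26.1]
gripper_width: 0.133
grasp_force: 82.8
```

Emit:
arm_command(commands=[-0.0005,0,-0.003,0,0,0,0,-0.0005,0,-0.005,0,0,0,0,-0.0005,0,-0.005,0,0,0,0])

```text
t: 8.7
eef_pos: [0.5727, 0.1375, 0.1914]
tool_rot: [0.0, 0.997, 0.075, -0.001]
contact_force: [-3.9, -0.6, -4.9]
gripper_width: 0.13
grasp_force: 78.2
```

Emit:
arm_command(commands=[0,0,0.001,0,0,0,0.3,0,0,0.001,0,0,0,0.6,0,0,0.001,0,0,0,1,0,0,0.001,0,0,0,1,0,0,0.001,0,0,0,1,0,0,0.001,0,0,0,1])

```text
t: 9.3
eef_pos: [0.5736, 0.1378, 0.1915]
tool_rot: [-0.0, 0.997, 0.075, 0.0]
contact_force: [-0.1, 0.0, -0.1]
gripper_width: 1.002
grasp_force: 0.0
```

The upward tug was resisted, so the catch is holding. Retreat straight up and check.

Emit:
arm_command(commands=[0,0,-0.015,0,0,0,1,0,0,-0.04,0,0,0,1,0,0,-0.07,0,0,0,1,-0.02,0,-0.1,0,0,0,1,-0.04,0,-0.12,0,0,0,1,-0.04,0,-0.12,0,0,0,1,-0.04,0,-0.12,0,0,0,1])

```text
t: 10.0
eef_pos: [0.5342, 0.1318, 0.3124]
tool_rot: [-0.0, 0.997, 0.075, 0.001]
contact_force: [0.7, 0.0, -0.2]
gripper_width: 1.001
grasp_force: 0.0
```

```bash
python3 - <<'E'
from h import *
from station import *
c=read_camera("wrist");s=read_camera("scene")
b=s["img"][150:260,240:400,::-1];cv2.imwrite("pics/end.png",np.vstack([cv2.resize(c["img"][0:200,165:465,::-1],(450,300)),cv2.resize(b,(450,300),interpolation=cv2.INTER_CUBIC)]))
print(get_obs()["t"],get_obs()["contact_force"],get_obs()["eef_pos"])
E
```

```text
10.1 [ 0.64695566  0.22829738 -0.06768041] [0.53394995 0.13158238 0.31062054]
```

View pics/end.png

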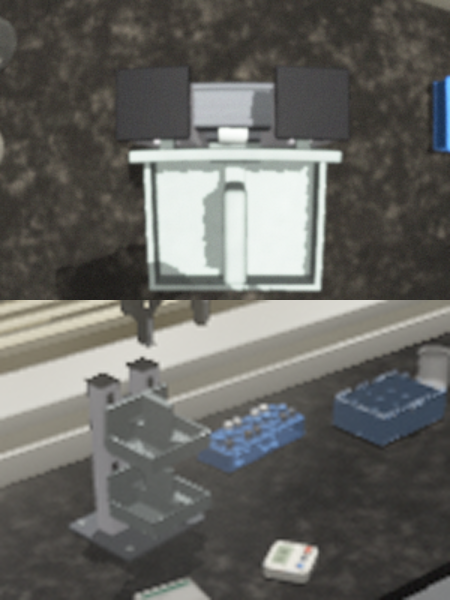

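The tray hangs square and level above the lower one: plate at (235,156), caps at (153,103) and (312,103). The gripper is clear and the timer and carton are where they were.

```bash
python3 -c "
from station import *
print(hand_in())"
```

```text
the job is handed in; nothing more can be done
None
```

The tray hangs on the upper slots: it stopped firmly at the home height and resisted an upward tug, so the catch appears to have snapped over. The gripper is clear, I saw no other items moved, and the job was handed in at about 10 s; the hand-in gave no verdict.

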